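# Lay the carton down in the marked place

### The arm

A 6-joint arm with a two-finger parallel gripper is mounted at the origin on the work surface. World frame = base frame: x ahead of the robot, y to its left, z up, the work surface at z = 0. Lengths are in m, angles in rad, forces in N, time in s.
With the tool pointing down it reaches from about 0.425 to 0.95 m from the base axis. Payload 3.5 kg.
Tool frame: the origin (TCP) lies at the very end of the fingers, on their centre line; the grasp point (between the pads) lies 19 mm behind it (grip_depth is the distance from the TCP to the grasp point, in m); x points along the fingers, z is the direction in which the jaws open and shut, and the axes are right-handed (so a half turn about x gives the same grasp; the last joint's range is limited). The gripper opens to 85 mm and grips with 20 to 120 N. Pads are 22 mm wide; open, the fingers measure 114 mm over their backs; the gripper's body (76 mm by 85 mm) begins 54 mm behind the grasp point. The pads swing forward as they close: fully open they stand 13 mm farther back than shut.
Start: joints at [1.193, 0.286, 1.577, -0, 1.279, -0.15], TCP at [0.152, 0.658, 0.231] pointing down, gripper open.
Joint ranges: [-2.77, 2.77], [-0.9, 2.22], [0.21, 2.48], [-1.53, 4.67], [0.24, 2.81], [-2.84, 2.84]. Speed limits (rad/s): [2.79, 2.79, 3.14, 3.14, 3.14, 3.14].

### API

Orientations are given as a unit quaternion [x, y, z, w].
In Python, from plant import get_state, read_camera, calibration, sign_off, recognise, grip_depth gives the robot as it stands. The module is installed in compiled form; this text tells all that it offers.
- The arm moves only by the tool servo_tool, never from a script. Its argument "deltas" is a list that holds one entry, the list of rows, each a list of 4 numbers: the shift along the world's x, y, z scaled (see below), then the turn about the world's z scaled (see below). In form: [[[tx, ty, tz, spin], ...]]. A call has exactly 5 rows; each row is the pose to reach, as a shift and turn from the pose commanded when the call began; what a row does not reach only later rows make up. The controller multiplies each number of a shift by 10 cm and each number of a turn by 90 degrees. A row lasts 1/10 s, in which the tool goes at most 50 mm and 8.59 degrees, less where a joint would pass 70% of its speed; a pose out of reach is approached as far as the arm can. A call with a number of a shift or a turn outside -1 to 1 is refused whole. A call with a gripper value outside its range is refused whole. "claw" is the gripper's target within -1 to 1 (fully open at 1, half-way at 0, shut at -1), set as the call begins (left out, the last holds). The fingers move at their own pace and stop on an object; "force" is the grip in N (left out, the last holds). Time passes only in rows, so rows that repeat a pose let the fingers close, or fill a call up. It gives the time, the measured TCP pose, the force and the opening at its end, in the units of the state.
- get_state(): the state, without advancing time (a new reading comes with each control period).
- read_camera(name): name is "scene" or "side" or "wrist"; returns the picture (420x560x3 uint8, blue, green, red); there is no depth.
- calibration(name): a dict with "intrinsics" (3x3 intrinsics, pixels), "dist" ([k1, k2, p1, p2, k3] as OpenCV has them; the pictures are not rectified), "R" (3x3) and "t" (3): a world point X has camera coordinates R X + t; the wrist camera has in their place "T_tool_cam" (4x4, takes a point from camera to tool coordinates, whose origin is the TCP and whose axes are the tool frame's). Camera axes: x right, y down, z forward; pixel columns grow to the right and rows downward; lengths in m; the calibration is good to about 2 mm. A picture is of the moment at which its call begins: read the wrist's pose just before it. calibration takes no time and is no camera call.
- sign_off(): hands the job in, once; it reports no verdict.
Trained networks look in the newest picture that a camera, given by its name, has taken for a name from the list of things; names that differ only in an ending like _2 or _b are one class to them, and where a whole thing is asked for, a point or a joint stands for the part that bears it (a point fixed in the world has none). Each returns a list of dicts, best first, with "p" (0 to 1); they miss things now and then, are a little off and sometimes report something else, mostly with a low value. They report only what shows in the picture. A call takes as long as a camera call. They do not tell look-alikes from the thing itself.
- recognise(camera, query): "at" ([x, y, z] in m, in world coordinates, good to about 4 mm: the middle of the surface that is visible of it).
The state is a dict: "time": time; "qpos": joint angles; "dq": joint speeds; "joint_efforts": joint torques, N m; "eef_pos": TCP position; "tcp_rot": TCP orientation; "contact_force": force on the tool from outside, world axes, zero at the start; "wrist_torque": the same for the moment, N m; "opening": opening from 0.0 (shut) to 1.0 (fully open).
Only numpy, scipy, OpenCV 4.12 (cv2) and the standard library are available. Lean on these libraries where they do the work, as an engineer would, in place of code of your own. Each camera call takes 0.05 s, during which the arm holds its last target. There are 200 camera calls.

### The job

The tall carton is easily knocked into the basin, so it is to lie down in its marked place. Slide the round denture case along the counter until it is completely clear of the outlined rectangle, and only then tip the carton over with a push of the fingertips so that it falls flat on its broad side and comes to rest wholly inside the outline. Only push: lift or carry nothing, keep the case upright, and leave everything else on the counter where it stands.

Things in the scene. Friction and masses are not known exactly. Their poses are not given: they have to be found in the camera images.
- place: outlined rectangle inlaid in the counter: dark metal line 6 wide, flush (nothing to bump into); inside the line it measures 190 along its x and 110 along its y. Origin: its centre, at counter height (z = 0). The carton starts astride the short line at its -x end, a broad face towards +x, and tips over into the rectangle in about the +x direction. The counter just beyond the long side at -y is free for the case
- carton: tall closed cardboard carton, standing: 36 deep (its x) x 64 wide (its y) x 130 high (its z), about 0.12 kg. Origin: centre of its underside; its +x broad face looks into the rectangle. Pushed near the top of the -x face it tips about its lower +x edge, passes its balance point after about 16 degrees and falls by itself; pushed low it slides
- carton_mid (a point): centre of the carton, 65 above its underside
- carton_bl (a point): carton, mid-depth, +y end of the underside (32 from the origin)
- carton_br (a point): carton, mid-depth, -y end of the underside
- carton_tl (a point): carton, mid-depth, +y end of the top, 130 up
- carton_tr (a point): carton, mid-depth, -y end of the top, 130 up
- case: closed round denture case, blue plastic, 76 dia x 30 high, about 0.09 kg, lies inside the rectangle's +x half. Origin: centre of its underside; z up. Slides easily when pushed at its side
- vial: closed amber glass vial, 28 dia x 60 high, standing; origin: centre of its underside; not to be disturbed
- clipper: steel nail clipper, 58 x 13 x 11, lying flat; origin: centre of its underside; not to be disturbed
- floss: flat white plastic box, 50 x 40 x 22; origin: centre of its underside; not to be disturbed
- tumbler: clear glass tumbler, 72 dia x 95 high, standing open end up; origin: centre of its underside; not to be disturbed
- holder: white ceramic toothbrush holder, 76 dia x 100, its two brushes rise to 195; origin: centre of its underside; not to be disturbed
- pump: clear soap pump bottle, 64 dia x 163 high; origin: centre of its underside; not to be disturbed
There are look-alikes about, which are no part of the job. Of the things that look like the carton, take the one that is nearest to the robot's base at the start.

How it is judged:
By the outcome, as a careful person would: the job done as asked, in the order asked, and still so for the second after the job is handed in, with the robot touching nothing.
It also fails if it takes over 45 s, if anything falls off the work surface, if the arm or the gripper's body presses on something with over 40 N, if the wrist force passes 120 N, or if a joint passes its speed limit or range.

## Working session

There is one attempt and no reset: what is moved stays moved. The work goes in short steps, Python scripts to look and compute and a tool call to move; the robot and the scene stay as the last step left them, time stands still between calls to the robot, and variables do not carry over. Pictures are saved under pics/ and viewed, about 8 in all and at most 12, crops included, and the job is handed in when it is done.

Besides the shell and the picture viewer there is one more tool, called after "Call:" by a JSON object that holds its "fn" and its "kwargs", one argument or row to a line. servo_tool: Moves the arm, as the interface text tells. Its arguments: {"type":"object","properties":{"deltas":{"type":"array"},"claw":{"type":"number"},"force":{"type":"number"}},"required":["deltas"]}

```bash
mkdir -p pics
python3 - <<'E'
from plant import *
import cv2
s=get_state(); print(s['time'],s['eef_pos'],s['tcp_rot'],s['opening'])
for c in ("scene","side"):
    cv2.imwrite(f"pics/{c}0.png",read_camera(c))
    for q in ("carton","case","place","carton_tl","carton_tr","carton_bl","carton_br","vial","clipper","floss","tumbler","holder","pump"):
        print(c,q,[(round(d['p'],2),[round(float(v),3) for v in d['at']]) for d in recognise(c,q)][:4])
print(get_state()['time'])
E
```

```text
0.0 [0.15214778 0.65693415 0.22990336] [-0.44037927  0.5543115   0.43951564  0.55283892] 0.9954011128374298
scene carton [(0.75, [0.525, -0.107, 0.082]), (0.74, [0.527, -0.303, 0.08])]
scene case [(0.59, [0.606, -0.01, 0.03])]
scene place [(0.68, [0.591, -0.034, 0.004]), (0.42, [0.53, -0.105, 0.079])]
scene carton_tl [(0.88, [0.528, -0.103, 0.078]), (0.57, [0.529, -0.298, 0.08])]
scene carton_tr [(0.89, [0.529, -0.108, 0.08]), (0.6, [0.705, -0.218, 0.082]), (0.57, [0.526, -0.298, 0.081])]
scene carton_bl [(0.9, [0.528, -0.104, 0.08]), (0.84, [0.704, -0.215, 0.084]), (0.71, [0.523, -0.297, 0.084])]
scene carton_br [(0.91, [0.523, -0.3, 0.08]), (0.91, [0.708, -0.224, 0.08]), (0.62, [0.532, -0.106, 0.08]), (0.18, [0.607, -0.226, 0.039])]
scene vial [(0.73, [0.525, -0.106, 0.08]), (0.72, [0.589, -0.032, 0.004]), (0.51, [0.608, -0.228, 0.038])]
scene clipper [(0.44, [0.658, 0.099, 0.008]), (0.35, [0.444, 0.032, 0.024])]
scene floss [(0.74, [0.444, 0.035, 0.02]), (0.37, [0.526, -0.108, 0.078])]
scene tumbler [(0.76, [0.421, -0.436, 0.087])]
scene holder [(0.75, [0.656, 0.422, 0.088])]
scen
[... 407 characters left out ...]
 -0.101, 0.089]), (0.71, [0.515, -0.293, 0.082]), (0.58, [0.693, -0.215, 0.085])]
side carton_bl [(0.73, [0.515, -0.101, 0.089]), (0.68, [0.515, -0.293, 0.087]), (0.68, [0.688, -0.222, 0.085])]
side carton_br [(0.87, [0.515, -0.292, 0.085]), (0.6, [0.687, -0.214, 0.084]), (0.57, [0.516, -0.104, 0.085])]
side vial [(0.75, [0.603, -0.228, 0.036]), (0.46, [0.432, 0.036, 0.024])]
side clipper []
side floss [(0.76, [0.434, 0.037, 0.024]), (0.64, [0.602, -0.227, 0.038]), (0.63, [0.518, -0.102, 0.088]), (0.37, [0.631, 0.424, 0.097])]
side tumbler [(0.88, [0.426, -0.405, 0.067])]
side holder [(0.83, [0.633, 0.426, 0.099]), (0.73, [0.423, -0.401, 0.067])]
side pump [(0.79, [0.617, -0.368, 0.08])]
1.4
```

View pics/scene0.png

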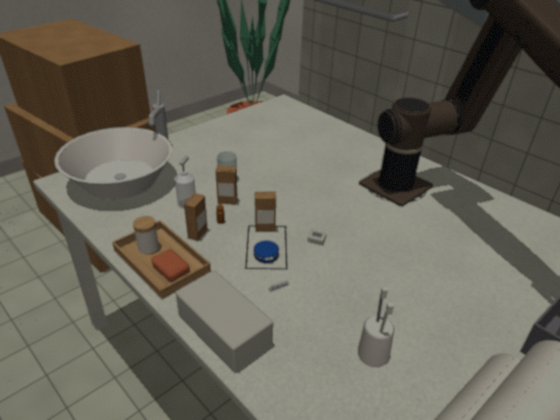

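View pics/side0.png

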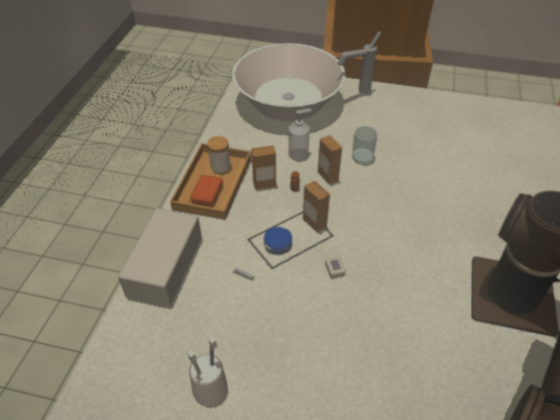

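The three look-alikes are in scene at (265,212), (227,185) and (196,217), and in side at (316,206), (329,160) and (264,168). The one at scene (265,212), about (0.525,-0.105), is nearest the base at 0.535 m and stands astride the outline, so it fits the description. Next I'll confirm it with rectified top-down crops at z=0.

```bash
cat > h.py <<'E'
from plant import *
import cv2, numpy as np
def proj(c,P):
    k=calibration(c); P=np.asarray(P,float).reshape(-1,3)
    return cv2.projectPoints(P,cv2.Rodrigues(np.array(k['R'],float))[0],np.array(k['t'],float),np.array(k['intrinsics'],float),np.array(k['dist'],float))[0].reshape(-1,2)
def top(c,img,x0=.42,x1=.74,y0=-.23,y1=.17,z=0,s=1000):
    # rows: x decreasing down (x up), cols: y decreasing to the right
    xs=np.arange(x1,x0,-1/s); ys=np.arange(y1,y0,-1/s)
    Y,X=np.meshgrid(ys,xs)
    uv=proj(c,np.stack([X,Y,0*X+z],-1)).astype(np.float32).reshape(len(xs),len(ys),2)
    return cv2.remap(img,uv[...,0],uv[...,1],cv2.INTER_CUBIC)
E
python3 - <<'E'
from h import *
T=[cv2.convertScaleAbs(top(c,cv2.imread(f'pics/{c}0.png')),alpha=1.6) for c in("scene","side")]
for t in T:
    for i in range(0,400,50): cv2.putText(t,f"{.17-i/1000:.2f}",(i,10),0,.3,(255,255,255)); cv2.line(t,(i,12),(i,16),(255,255,255))
    for i in range(0,320,50): cv2.putText(t,f"{.74-i/1000:.2f}",(0,i+4),0,.3,(255,255,255))
cv2.imwrite('pics/top0.png',np.hstack(T))
E
```

```text
(no output)
```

View pics/top0.png

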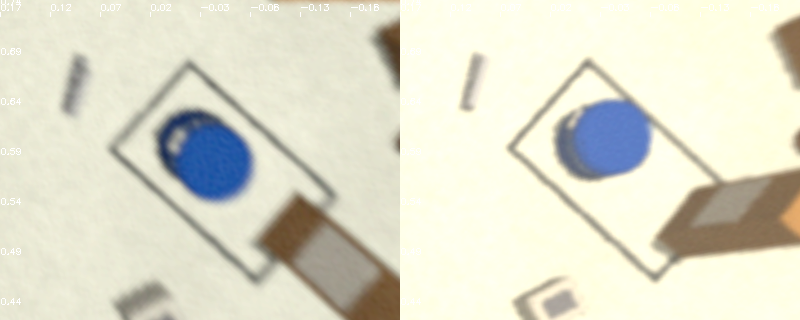

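```bash
cat >> h.py <<'E'
from scipy.optimize import minimize
from scipy.spatial.transform import Rotation as Rn
def hull(c,P,shape):
    m=np.zeros(shape,np.uint8); p=cv2.convexHull(np.round(proj(c,P)*16).astype(np.int32))
    cv2.fillConvexPoly(m,p,1,shift=4); return m
def cyl(x,y,r=.038,h=.03):
    a=np.linspace(0,2*np.pi,40); return np.array([[x+r*np.cos(t),y+r*np.sin(t),z] for z in(0,h) for t in a])
def box(x,y,yaw,d=.036,w=.064,h=.13):
    c,s=np.cos(yaw),np.sin(yaw)
    return np.array([[x+c*u-s*v,y+s*u+c*v,z] for u in(-d/2,d/2) for v in(-w/2,w/2) for z in(0,h)])
def blue(i):
    b,g,r=cv2.split(i.astype(int)); return ((b>g+25)&(b>r+25)).astype(np.uint8)
def fit(f,p0,masks,step):
    def cost(p):
        e=0
        for c,m in masks.items():
            q=hull(c,f(*p),m.shape); e+=1-(q&m).sum()/max(1,(q|m).sum())
        return e
    p0=np.array(p0,float); sx=np.vstack([p0]+[p0+np.eye(len(p0))[i]*step[i] for i in range(len(p0))])
    r=minimize(cost,p0,method='Nelder-Mead',options=dict(initial_simplex=sx,xatol=1e-4,fatol=1e-4)); return r.x,r.fun
C0=np.array([.5675,-.053]); A=np.deg2rad(47.8); ex=np.array([np.cos(A),np.sin(A)]); ey=np.array([-ex[1],ex[0]])
def torect(p): d=np.asarray(p[:2])-C0; return np.round([d@ex,d@ey],4)
E
python3 - <<'E'
from h import *
I={c:cv2.imread(f'pics/{c}0.png') for c in("scene","side")}
def near(m,c,p,r): 
    k=np.zeros_like(m); u=proj(c,[p])[0]; cv2.circle(k,tuple(int(v) for v in u),r,1,-1); return m*k
mb={c:near(blue(i),c,[.6,-.01,.015],25) for c,i in I.items()}
for c in I: print(c,mb[c].sum())
for sub in (mb,{'scene':mb['scene']},{'side':mb['side']}):
    p,f=fit(cyl,[.6,-.01],sub,[.01,.01]); print('case',p.round(4),f,torect(p))
mc={}
for c,i in I.items():
    guess=hull(c,box(.508,-.12,A,.045,.08,.14),i.shape[:2])
    guess=cv2.dilate(guess,np.ones((9,9),np.uint8))
    g=np.full(i.shape[:2],cv2.GC_BGD,np.uint8); g[guess>0]=cv2.GC_PR_BGD
    g[hull(c,box(.508,-.12,A,.02,.045,.115)+[0,0,.008],g.shape)>0]=cv2.GC_PR_FGD
    b=np.zeros((1,65));d=np.zeros((1,65))
    cv2.grabCut(i,g,None,b,d,6,cv2.GC_INIT_WITH_MASK); mc[c]=(g%2).astype(np.uint8); print(c,mc[c].sum())
for sub in (mc,{'scene':mc['scene']},{'side':mc['side']}):
    p,f=fit(box,[.508,-.12,A],sub,[.008,.008,.1]); print('carton',p[:2].round(4),np.rad2deg(p[2]),f,torect(p))
vis=[]
for c in I:
    v=I[c].copy(); k=cv2.findContours(mc[c],0,2)[0]; 
    u=proj(c,[[.55,-.08,.03]])[0].astype(int); v=cv2.resize(v[u[1]-50:u[1]+50,u[0]-50:u[0]+50],(400,400),interpolation=2)
    cv2.drawContours(v,[((q-(u-50))*4+2).astype(np.int32) for q in k],-1,(0,255,0),1)
    h_=cv2.convexHull(((proj(c,box(*fit(box,[.508,-.12,A],mc,[.008,.008,.1])[0]))-(u-50))*4).astype(np.int32)); cv2.polylines(v,[h_],1,(0,0,255),1)
    vis.append(v)
cv2.imwrite('pics/fit0.png',np.hstack(vis))
s=get_state(); R=Rn.from_quat(s['tcp_rot']).as_matrix(); print(R.round(3)); print('jaw yaw',np.rad2deg(np.arctan2(R[1,2],R[0,2])))
E
```

```text
scene 328
side 452
case [ 0.5945 -0.0217] 0.8297147074425149 [0.0413 0.0011]
case [ 0.5906 -0.0308] 0.42757417102966844 [ 0.032  -0.0022]
case [ 0.5973 -0.0361] 0.3782668500687758 [ 0.0325 -0.0107]
scene 621
side 1073
carton [ 0.5159 -0.116 ] 44.98148495904686 0.4124637681159421 [-0.0814 -0.0041]
carton [ 0.5135 -0.1187] 46.9677778601921 0.33009708737864074 [-0.0849 -0.0041]
carton [ 0.5172 -0.1143] 38.84787254709119 0.07022222222222219 [-0.0792 -0.0039]
[[-0.    -0.974  0.226]
 [-0.     0.226  0.974]
 [-1.     0.    -0.   ]]
jaw yaw 76.94811558718729
```

View pics/fit0.png

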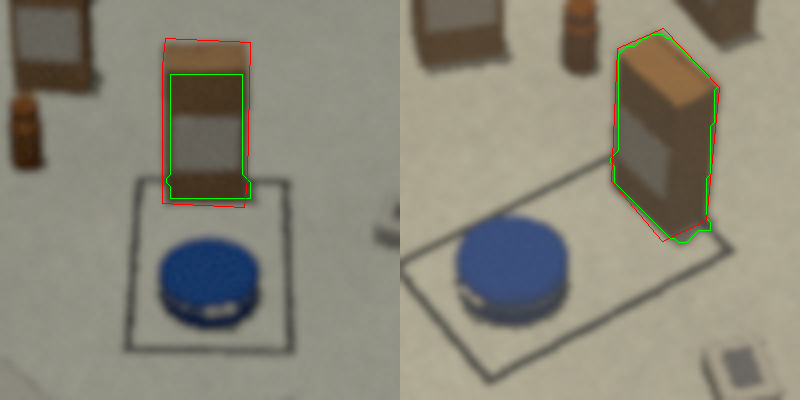

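Run:
```python
from h import *
from scipy.optimize import least_squares
off={c:proj(c,[[.55,-.08,.03]])[0].astype(int)-50 for c in("scene","side")}
px=lambda c,p:(np.array(p,float)/4-.375)+off[c]
# (u,v,z) sign
obs={'scene':[((1,-1,0),(168,197)),((1,1,0),(247,199)),((1,-1,1),(165,69)),((1,1,1),(247,70)),((-1,-1,1),(166,43)),((-1,1,1),(249,43))],
'side':[((1,1,1),(278,107)),((-1,1,1),(317,88)),((-1,-1,1),(262,31)),((1,-1,1),(217,48)),((1,-1,0),(213,183)),((1,1,0),(265,239)),((-1,1,0),(307,222))]}
def res(p,cams):
    out=[]
    for c in cams:
        P=[[p[0]+np.cos(p[2])*u*.018-np.sin(p[2])*v*.032,p[1]+np.sin(p[2])*u*.018+np.cos(p[2])*v*.032,z*.13] for (u,v,z),_ in obs[c]]
        out.append(proj(c,P)-np.array([px(c,q) for _,q in obs[c]]))
    return np.vstack(out).ravel()
for cams in (['scene','side'],['scene'],['side']):
    r=least_squares(res,[.508,-.12,A],args=(cams,)); print('carton',r.x[:2].round(4),np.rad2deg(r.x[2]).round(1),torect(r.x),np.abs(r.fun).max().round(2))
bb={'scene':(159,260,237,327),'side':(56,169,214,325)}
def rb(p,cams):
    o=[]
    for c in cams:
        q=proj(c,cyl(*p)); b=bb[c]; lo=px(c,(b[0],b[2])); hi=px(c,(b[1],b[3]))
        o+=[*(q.min(0)-lo),*(q.max(0)-hi)]
    return np.array(o)
for cams in (['scene','side'],['scene'],['side']):
    r=least_squares(rb,[.6,-.01],args=(cams,),diff_step=1e-3); print('case',r.x.round(4),torect(r.x),r.fun.round(1))
```

```text
carton [ 0.516  -0.1174] 47.0 [-0.0823 -0.0051] 2.02
carton [ 0.5139 -0.1192] 48.3 [-0.0851 -0.0047] 1.61
carton [ 0.5166 -0.117 ] 46.6 [-0.0816 -0.0053] 0.84
case [ 0.5969 -0.0219] [ 0.0427 -0.0009] [-0.6 -1.   0.4  1.4 -0.1 -0.8  0.5  0.7]
case [ 0.5959 -0.0227] [ 0.0415 -0.0007] [-0.5 -1.3  0.5  1.1]
case [ 0.5973 -0.0217] [ 0.0432 -0.001 ] [-0.3 -0.8  0.3  0.7]
```

The crop confirms the target carton: scene crop box (165,43)–(248,199), standing on the short line with its label face looking into the outline. The case sits ahead of it. Poses in the place frame are carton (-83,-5) mm with yaw -1°, and case (43,-1) mm. I'm starting the move.

Call:
{"fn": "servo_tool", "kwargs": {
  "deltas": [
    [[0.11,-0.2,0,-0.022],[0.22,-0.4,0,-0.044],[0.34,-0.6,0,-0.066],[0.45,-0.75,0,-0.088],[0.56,-0.9,0,-0.11]]
  ],
  "claw": 0
}}

```text
time: 1.9
eef_pos: [0.209, 0.5668, 0.2315]
tcp_rot: [-0.39, 0.59, 0.39, 0.59]
contact_force: [0.8, -0.2, 0.2]
opening: 0.501
```

Call:
{"fn": "servo_tool", "kwargs": {
  "deltas": [
    [[0.11,-0.18,0,-0.022],[0.22,-0.36,0,-0.044],[0.34,-0.54,0,-0.066],[0.45,-0.72,0,-0.088],[0.56,-0.9,0,-0.11]]
  ]
}}

```text
time: 2.4
eef_pos: [0.2652, 0.4766, 0.2315]
tcp_rot: [-0.337, 0.621, 0.338, 0.622]
contact_force: [0.5, 0.1, 0.7]
opening: 0.501
```

Call:
{"fn": "servo_tool", "kwargs": {
  "deltas": [
    [[0.11,-0.18,0,-0.022],[0.22,-0.36,0,-0.044],[0.34,-0.54,0,-0.066],[0.45,-0.72,0,-0.088],[0.56,-0.9,0,-0.103]]
  ]
}}

```text
time: 2.9
eef_pos: [0.3211, 0.3865, 0.2315]
tcp_rot: [-0.286, 0.646, 0.286, 0.647]
contact_force: [-0.0, 0.9, 1.2]
opening: 0.497
```

Call:
{"fn": "servo_tool", "kwargs": {
  "deltas": [
    [[0.11,-0.18,0,0],[0.22,-0.36,0,0],[0.34,-0.54,0,0],[0.45,-0.72,0,0],[0.56,-0.9,0,0]]
  ]
}}

```text
time: 3.4
eef_pos: [0.377, 0.2965, 0.2315]
tcp_rot: [-0.287, 0.646, 0.287, 0.647]
contact_force: [-0.5, -0.8, -0.9]
opening: 0.498
```

Call:
{"fn": "servo_tool", "kwargs": {
  "deltas": [
    [[0.11,-0.18,0,0],[0.22,-0.36,0,0],[0.34,-0.54,0,0],[0.45,-0.72,0,0],[0.56,-0.9,0,0]]
  ]
}}

```text
time: 3.9
eef_pos: [0.433, 0.2064, 0.2315]
tcp_rot: [-0.287, 0.646, 0.287, 0.647]
contact_force: [0.4, 0.3, -0.7]
opening: 0.497
```

Call:
{"fn": "servo_tool", "kwargs": {
  "deltas": [
    [[0.11,-0.18,0,0],[0.22,-0.36,0,0],[0.34,-0.54,0,0],[0.45,-0.72,0,0],[0.56,-0.9,0,0]]
  ]
}}

```text
time: 4.4
eef_pos: [0.4889, 0.1164, 0.2315]
tcp_rot: [-0.287, 0.646, 0.286, 0.647]
contact_force: [0.3, -0.2, -0.1]
opening: 0.498
```

Call:
{"fn": "servo_tool", "kwargs": {
  "deltas": [
    [[0.11,-0.18,0,0],[0.22,-0.36,0,0],[0.33,-0.54,0,0],[0.44,-0.72,0,0],[0.53,-0.89,0,0]]
  ]
}}

```text
time: 4.9
eef_pos: [0.5419, 0.0273, 0.2315]
tcp_rot: [-0.287, 0.646, 0.287, 0.647]
contact_force: [-0.1, 0.5, -0.1]
opening: 0.502
```

Call:
{"fn": "servo_tool", "kwargs": {
  "deltas": [
    [[0,0,-0.3,0],[0,0,-0.6,0],[0,0,-0.9,0],[0,0,-1,0],[0,0,-1,0]]
  ]
}}

```text
time: 5.4
eef_pos: [0.5402, 0.0284, 0.1296]
tcp_rot: [-0.286, 0.648, 0.288, 0.645]
contact_force: [-0.3, 0.3, -0.7]
opening: 0.502
```

Call:
{"fn": "servo_tool", "kwargs": {
  "deltas": [
    [[0,0,-0.3,0],[0,0,-0.6,0],[0,0,-0.8,0],[0,0,-0.9,0],[0,0,-0.9,0]]
  ]
}}

```text
time: 5.9
eef_pos: [0.5416, 0.0285, 0.0415]
tcp_rot: [-0.287, 0.646, 0.287, 0.646]
contact_force: [-0.7, 0.7, -0.9]
opening: 0.499
```

Call:
{"fn": "servo_tool", "kwargs": {
  "deltas": [
    [[0,0,-0.1,0],[0,0,-0.2,0],[0,0,-0.3,0],[0,0,-0.3,0],[0,0,-0.3,0]]
  ]
}}

```text
time: 6.4
eef_pos: [0.5411, 0.0286, 0.0109]
tcp_rot: [-0.287, 0.647, 0.287, 0.646]
contact_force: [0.0, -0.5, 0.3]
opening: 0.502
```

Run:
```python
from h import *
s=get_state(); p=s['eef_pos']; R=Rn.from_quat(s['tcp_rot']).as_matrix(); print(p,torect(p),np.rad2deg(np.arctan2(R[1,2],R[0,2])),s['time'])
v=[]
for c in("scene","side"):
    i=read_camera(c); cv2.imwrite(f'pics/{c}1.png',i); u=proj(c,[[.58,-.05,.03]])[0].astype(int); v.append(cv2.resize(i[u[1]-60:u[1]+60,u[0]-60:u[0]+60],(400,400),interpolation=2))
cv2.imwrite('pics/v1.png',np.hstack(v))
```

```text
[0.54112613 0.0285872  0.01091038] [0.0427 0.0743] 47.87941946204313 6.4
```

View pics/v1.png

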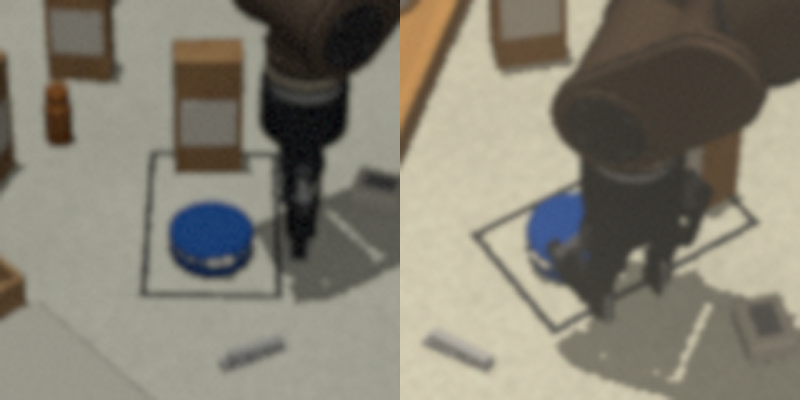

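The picture shows the open fingertips beside the case at left-crop (300,250), clear of both the carton and the floss. Next I push along the place's -y.

Call:
{"fn": "servo_tool", "kwargs": {
  "deltas": [
    [[0.074,-0.067,0,0],[0.148,-0.134,0,0],[0.2,-0.18,0,0],[0.25,-0.225,0,0],[0.296,-0.269,0,0]]
  ]
}}

```text
time: 7.0
eef_pos: [0.5713, 0.0013, 0.0114]
tcp_rot: [-0.287, 0.646, 0.287, 0.646]
contact_force: [-0.2, 1.3, 0.9]
opening: 0.499
```

Call:
{"fn": "servo_tool", "kwargs": {
  "deltas": [
    [[0.06,-0.054,0,0],[0.12,-0.108,0,0],[0.18,-0.162,0,0],[0.24,-0.216,0,0],[0.296,-0.269,0,0]]
  ]
}}

```text
time: 7.5
eef_pos: [0.6011, -0.0257, 0.0113]
tcp_rot: [-0.287, 0.646, 0.287, 0.646]
contact_force: [-0.8, -0.1, -0.1]
opening: 0.503
```

Run:
```python
from h import *
s=get_state(); p=s['eef_pos']; print(p,torect(p),s['time'],s['contact_force'])
v=[]
for c in("scene","side"):
    i=read_camera(c); cv2.imwrite(f'pics/{c}2.png',i); u=proj(c,[[.58,-.05,.03]])[0].astype(int); v.append(cv2.resize(i[u[1]-60:u[1]+60,u[0]-60:u[0]+60],(400,400),interpolation=2))
cv2.imwrite('pics/v2.png',np.hstack(v))
```

```text
[ 0.60112755 -0.02574231  0.01126854] [ 0.0428 -0.0066] 7.5 [-0.75831681 -0.11603483 -0.09358908]
```

View pics/v2.png

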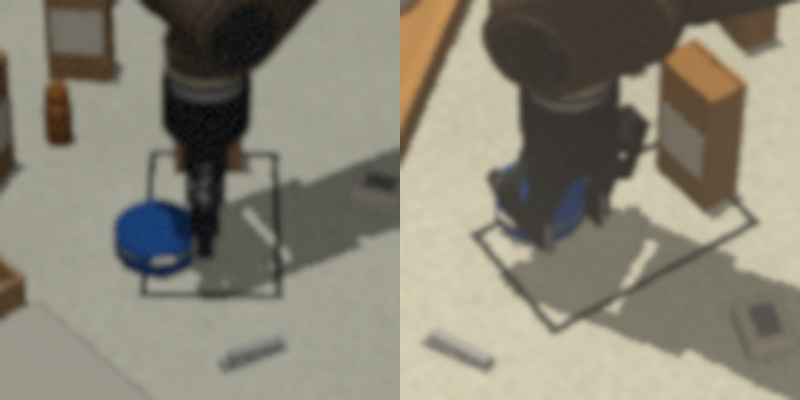

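The case (left crop 155,238) sits in the fork and slides straight. Another 62 mm to go.

Call:
{"fn": "servo_tool", "kwargs": {
  "deltas": [
    [[0.05,-0.045,0,0],[0.11,-0.1,0,0],[0.17,-0.154,0,0],[0.23,-0.208,0,0],[0.28,-0.254,0,0]]
  ]
}}

```text
time: 8.1
eef_pos: [0.6292, -0.0512, 0.0113]
tcp_rot: [-0.287, 0.646, 0.287, 0.646]
contact_force: [-0.1, 0.5, -0.5]
opening: 0.502
```

Call:
{"fn": "servo_tool", "kwargs": {
  "deltas": [
    [[0.05,-0.045,0,0],[0.1,-0.09,0,0],[0.14,-0.126,0,0],[0.17,-0.154,0,0],[0.18,-0.163,0,0]]
  ]
}}

```text
time: 8.6
eef_pos: [0.6469, -0.0673, 0.0114]
tcp_rot: [-0.287, 0.646, 0.287, 0.646]
contact_force: [-1.3, 0.9, 0.1]
opening: 0.498
```

Call:
{"fn": "servo_tool", "kwargs": {
  "deltas": [
    [[-0.05,0.045,0,0],[-0.15,0.135,0,0],[-0.2,0.18,0.2,0],[-0.2,0.18,0.6,0],[-0.2,0.18,1,0]]
  ]
}}

```text
time: 9.1
eef_pos: [0.6244, -0.0474, 0.111]
tcp_rot: [-0.286, 0.647, 0.288, 0.645]
contact_force: [1.9, -0.5, 0.7]
opening: 0.498
```

Call:
{"fn": "servo_tool", "kwargs": {
  "deltas": [
    [[0,0,0.3,0],[0,0,0.6,0],[0,0,0.9,0],[0,0,1,0],[0,0,1,0]]
  ]
}}

```text
time: 9.6
eef_pos: [0.627, -0.0485, 0.2132]
tcp_rot: [-0.288, 0.645, 0.286, 0.647]
contact_force: [0.4, 0.2, -0.0]
opening: 0.497
```

Run:
```python
from h import *
s=get_state(); p=s['eef_pos']; print(p,torect(p),s['time'],s['contact_force'])
v=[]
for c in("scene","side"):
    i=read_camera(c); cv2.imwrite(f'pics/{c}3.png',i); u=proj(c,[[.59,-.07,.03]])[0].astype(int); v.append(cv2.resize(i[u[1]-60:u[1]+60,u[0]-60:u[0]+60],(400,400),interpolation=2))
    a=recognise(c,'case'); print(c,[(d['p'],np.round(d['at'],4),torect(d['at'])) for d in a])
cv2.imwrite('pics/v3.png',np.hstack(v))
```

```text
[ 0.62695368 -0.04849626  0.21315201] [ 0.0433 -0.041 ] 9.6 [ 0.35729704  0.19013419 -0.04831659]
scene [(0.88, array([ 0.6852, -0.0806,  0.0288]), array([ 0.0586, -0.1057])), (0.23, array([ 0.529 , -0.1043,  0.0784]), array([-0.0639, -0.0059]))]
side [(0.58, array([ 0.6772, -0.0858,  0.0281]), array([ 0.0494, -0.1033])), (0.21, array([ 0.5871, -0.032 , -0.0009]), array([ 0.0287, -0.0004]))]
```

View pics/v3.png

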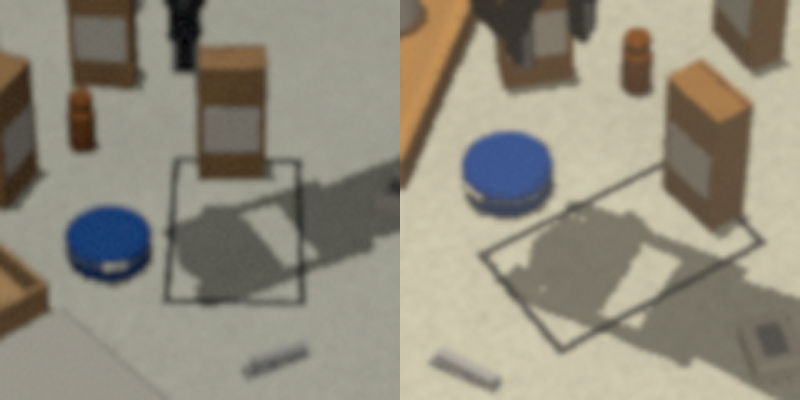

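The case (left crop 108,242) is now about 10 mm or more clear of the outline's outer edge, and everything else is unchanged. I'm going around behind the carton, over its top.

Call:
{"fn": "servo_tool", "kwargs": {
  "deltas": [
    [[-0.1,-0.08,0,-0.067],[-0.2,-0.16,0,-0.134],[-0.31,-0.24,0,-0.2],[-0.42,-0.32,0,-0.268],[-0.52,-0.4,0,-0.335]]
  ],
  "claw": -0.4
}}

```text
time: 10.3
eef_pos: [0.5732, -0.0889, 0.209]
tcp_rot: [-0.107, 0.7, 0.108, 0.698]
contact_force: [0.8, -0.2, -0.1]
opening: 0.298
```

Call:
{"fn": "servo_tool", "kwargs": {
  "deltas": [
    [[-0.1,-0.08,0,-0.067],[-0.2,-0.16,0,-0.134],[-0.31,-0.24,0,-0.2],[-0.42,-0.32,0,-0.268],[-0.52,-0.4,0,-0.335]]
  ]
}}

```text
time: 10.8
eef_pos: [0.5212, -0.1289, 0.2092]
tcp_rot: [0.078, 0.704, -0.078, 0.702]
contact_force: [0.3, 0.1, 1.1]
opening: 0.3
```

Call:
{"fn": "servo_tool", "kwargs": {
  "deltas": [
    [[-0.1,-0.08,0,-0.067],[-0.2,-0.16,0,-0.134],[-0.31,-0.24,0,-0.2],[-0.42,-0.32,0,-0.268],[-0.53,-0.4,0,-0.335]]
  ]
}}

```text
time: 11.3
eef_pos: [0.4683, -0.1688, 0.2093]
tcp_rot: [0.258, 0.66, -0.258, 0.657]
contact_force: [0.4, -0.1, 0.3]
opening: 0.299
```

Call:
{"fn": "servo_tool", "kwargs": {
  "deltas": [
    [[0,0,-0.25,0],[0,0,-0.5,0],[0,0,-0.75,0],[0,0,-0.98,0],[0,0,-0.98,0]]
  ]
}}

```text
time: 11.8
eef_pos: [0.4661, -0.1669, 0.1081]
tcp_rot: [0.257, 0.663, -0.256, 0.655]
contact_force: [-0.6, 0.7, 0.2]
opening: 0.298
```

Run:
```python
from h import *
s=get_state(); p=s['eef_pos']; R=Rn.from_quat(s['tcp_rot']).as_matrix(); print(p,torect(p),np.rad2deg(np.arctan2(R[1,2],R[0,2])),s['time'],s['contact_force'],s['qpos'])
v=[]
for c in("scene","side"):
    i=read_camera(c); cv2.imwrite(f'pics/{c}4.png',i); u=proj(c,[[.55,-.09,.05]])[0].astype(int); v.append(cv2.resize(i[u[1]-60:u[1]+60,u[0]-60:u[0]+60],(400,400),interpolation=2))
cv2.imwrite('pics/v4.png',np.hstack(v))
```

```text
[ 0.46610632 -0.16690329  0.10808676] [-0.1525 -0.0014] -42.58587960167518 11.8 [-0.56812954  0.70269126  0.24315219] [-5.49108431e-01  3.64170131e-02  2.10300427e+00  3.10585746e-05
  1.01321784e+00  1.94127388e-01]
```

View pics/v4.png

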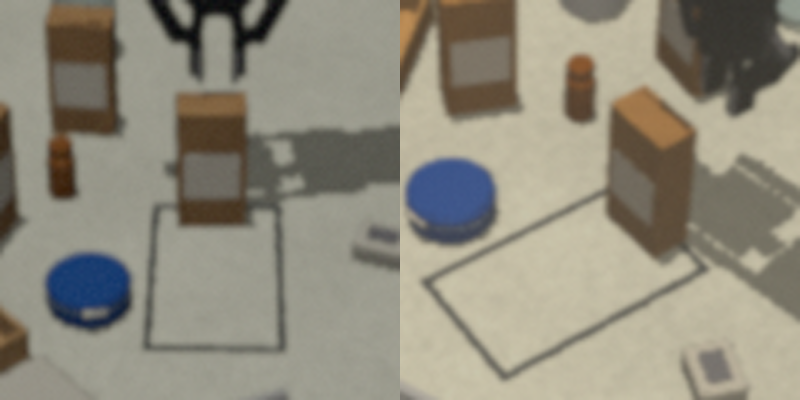

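The fingers (left crop 200–238, 75) are behind the carton's top, level and centred on it. The outline is empty, so I'm pushing gently along the place's +x.

Call:
{"fn": "servo_tool", "kwargs": {
  "deltas": [
    [[0.06,0.04,0,0],[0.1,0.085,0,0],[0.14,0.13,0,0],[0.18,0.172,0,0],[0.218,0.21,0,0]]
  ]
}}

```text
time: 12.4
eef_pos: [0.492, -0.1475, 0.1137]
tcp_rot: [0.257, 0.659, -0.257, 0.659]
contact_force: [-0.1, -0.4, 0.7]
opening: 0.298
```

Call:
{"fn": "servo_tool", "kwargs": {
  "deltas": [
    [[0.034,0.037,0,0],[0.068,0.073,0,0],[0.102,0.11,0,0],[0.136,0.146,0,0],[0.17,0.183,0,0]]
  ]
}}

```text
time: 12.9
eef_pos: [0.5086, -0.1294, 0.1133]
tcp_rot: [0.257, 0.659, -0.257, 0.659]
contact_force: [-0.2, -0.3, 0.0]
opening: 0.302
```

Run:
```python
from h import *
s=get_state(); p=s['eef_pos']; print(p,torect(p),s['time'],s['contact_force'])
v=[]
for c in("scene","side"):
    i=read_camera(c); cv2.imwrite(f'pics/{c}5.png',i); u=proj(c,[[.55,-.09,.05]])[0].astype(int); v.append(cv2.resize(i[u[1]-60:u[1]+60,u[0]-60:u[0]+60],(400,400),interpolation=2))
cv2.imwrite('pics/v5.png',np.hstack(v))
```

```text
[ 0.50863551 -0.12935502  0.11327771] [-0.0961 -0.0077] 12.9 [-0.15488747 -0.26881965  0.01912065]
```

View pics/v5.png

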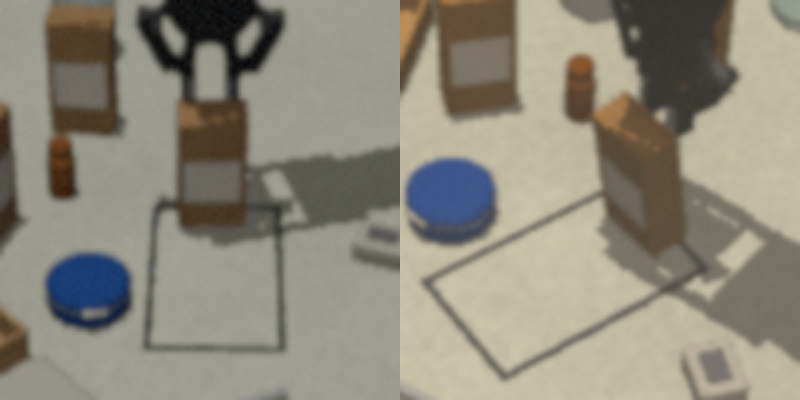

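The carton is tipping about its lower front edge and its foot hasn't moved (left crop 180–245, 225). I continue past the balance point.

Call:
{"fn": "servo_tool", "kwargs": {
  "deltas": [
    [[0.034,0.037,0,0],[0.068,0.073,0,0],[0.102,0.11,0,0],[0.136,0.146,0,0],[0.17,0.183,0,0]]
  ]
}}

```text
time: 13.5
eef_pos: [0.5257, -0.111, 0.1133]
tcp_rot: [0.257, 0.659, -0.257, 0.659]
contact_force: [-0.5, -0.3, 0.5]
opening: 0.296
```

Call:
{"fn": "servo_tool", "kwargs": {
  "deltas": [
    [[0.02,0.022,0,0],[0.02,0.022,0,0],[0.02,0.022,0,0],[0.02,0.022,0,0],[0.02,0.022,0,0]]
  ]
}}

```text
time: 14.0
eef_pos: [0.5273, -0.1093, 0.1133]
tcp_rot: [0.257, 0.659, -0.257, 0.659]
contact_force: [-0.6, -0.0, 0.0]
opening: 0.299
```

Run:
```python
from h import *
s=get_state(); p=s['eef_pos']; print(p,torect(p),s['time'],s['contact_force'])
v=[]
for c in("scene","side"):
    i=read_camera(c); cv2.imwrite(f'pics/{c}6.png',i); u=proj(c,[[.57,-.07,.03]])[0].astype(int); v.append(cv2.resize(i[u[1]-50:u[1]+50,u[0]-50:u[0]+50],(400,400),interpolation=2))
cv2.imwrite('pics/v6.png',np.hstack(v))
```

```text
[ 0.52729095 -0.10925763  0.11331217] [-0.0687 -0.008 ] 14.0 [-0.61497535 -0.02598996  0.04541177]
```

View pics/v6.png

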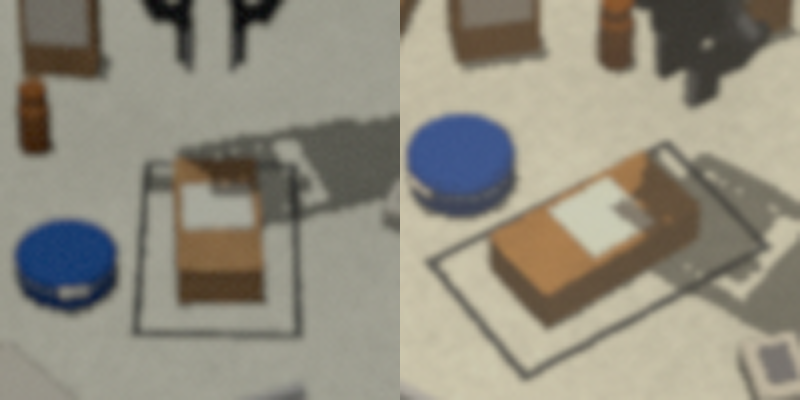

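The carton lies flat inside the outline. I'll retreat and then measure.

Call:
{"fn": "servo_tool", "kwargs": {
  "deltas": [
    [[-0.1,-0.1,0.2,0],[-0.2,-0.2,0.4,0],[-0.3,-0.3,0.6,0],[-0.3,-0.3,0.8,0],[-0.3,-0.3,1,0]]
  ]
}}

```text
time: 14.6
eef_pos: [0.497, -0.1395, 0.2141]
tcp_rot: [0.257, 0.659, -0.257, 0.659]
contact_force: [0.3, -0.5, 0.4]
opening: 0.299
```

Run:
```python
from h import *
s=get_state(); p=s['eef_pos']; print(p,s['time'])
v=[]
for c in("scene","side"):
    i=read_camera(c); cv2.imwrite(f'pics/{c}7.png',i); u=proj(c,[[.57,-.07,.03]])[0].astype(int)-50; v.append(cv2.resize(i[u[1]:u[1]+100,u[0]:u[0]+100],(400,400),interpolation=2))
    for r in [(0,0,A)]:
        for f,col,P in (('in',(0,255,0),[[*(C0+a*ex+b*ey),0] for a,b in((-.095,-.055),(.095,-.055),(.095,.055),(-.095,.055))]),):
            cv2.polylines(v[-1],[((proj(c,P)-u)*4+1.5).astype(np.int32)],1,col,1)
    for q in('case','vial','clipper','floss','tumbler','holder','pump'):
        a=recognise(c,q)[:1]; print(c,q,[(round(d['p'],2),np.round(d['at'],3)) for d in a], [torect(d['at']) for d in a] if q=='case' else '')
cv2.imwrite('pics/v7.png',np.hstack(v))
```

```text
[ 0.4969789  -0.1395033   0.21414982] 14.6
scene case [(0.84, array([ 0.683, -0.079,  0.03 ]))] [array([ 0.0583, -0.103 ])]
scene vial [(0.51, array([ 0.604, -0.226,  0.038]))] 
scene clipper [(0.44, array([0.663, 0.099, 0.01 ]))] 
scene floss [(0.68, array([0.442, 0.034, 0.021]))] 
scene tumbler [] 
scene holder [(0.56, array([0.659, 0.424, 0.086]))] 
scene pump [(0.86, array([ 0.639, -0.372,  0.086]))] 
side case [(0.86, array([ 0.675, -0.086,  0.025]))] [array([ 0.0477, -0.1019])]
side vial [(0.58, array([ 0.602, -0.227,  0.039]))] 
side clipper [] 
side floss [(0.89, array([0.434, 0.036, 0.024]))] 
side tumbler [(0.61, array([ 0.425, -0.401,  0.067]))] 
side holder [(0.96, array([0.63 , 0.424, 0.097]))] 
side pump [(0.92, array([ 0.619, -0.368,  0.083]))]
```

View pics/v7.png

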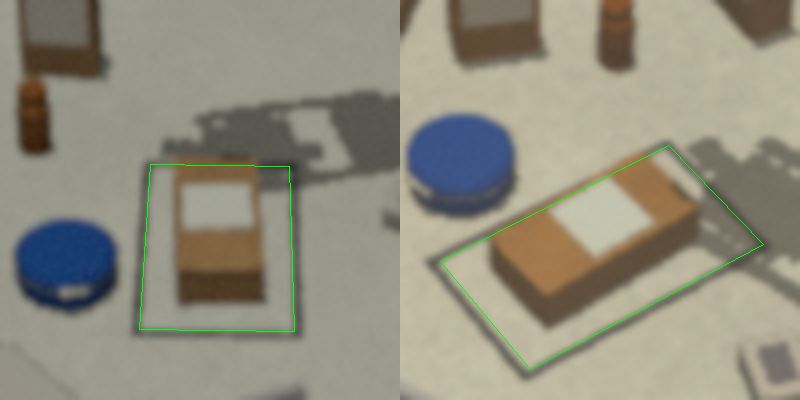

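Run:
```python
from h import *
from scipy.optimize import least_squares
off={c:proj(c,[[.57,-.07,.03]])[0].astype(int)-50 for c in("scene","side")}
px=lambda c,p:(np.array(p,float)/4-.375)+off[c]
obs={'scene':[((1,-1,0),(179,301)),((1,1,0),(264,301)),((1,-1,1),(179,269)),((1,1,1),(262,269)),((-1,-1,1),(175,161)),((-1,1,1),(257,162))],
'side':[((1,-1,0),(91,265)),((1,1,0),(149,328)),((1,-1,1),(91,234)),((1,1,1),(148,295)),((-1,1,1),(297,213)),((-1,1,0),(297,244)),((-1,-1,1),(249,153))]}
def res(p):
    o=[]
    for c in obs:
        P=[[p[0]+np.cos(p[2])*u*.065-np.sin(p[2])*v*.032,p[1]+np.sin(p[2])*u*.065+np.cos(p[2])*v*.032,z*.036] for (u,v,z),_ in obs[c]]
        o.append(proj(c,P)-np.array([px(c,q) for _,q in obs[c]]))
    return np.vstack(o).ravel()
r=least_squares(res,[.5675,-.053,A]); print(torect(r.x),np.rad2deg(r.x[2]),np.abs(r.fun).max())
K=box(*r.x,.13,.064,.036); print('corners',[torect(k) for k in K[::2]])
bb={'scene':(16,117,219,310),'side':(8,115,113,215)}
def rb(p):
    o=[]
    for c in bb:
        q=proj(c,cyl(*p)); b=bb[c]; o+=[*(q.min(0)-px(c,(b[0],b[2]))),*(q.max(0)-px(c,(b[1],b[3])))]
    return np.array(o)
r=least_squares(rb,[.68,-.085],diff_step=1e-3); print('case',r.x,torect(r.x),r.fun.round(1))
```

```text
[0.0048 0.    ] 49.41614400276268 1.8665509083177199
corners [array([-0.0592, -0.0338]), array([-0.0611,  0.0302]), array([ 0.0707, -0.0301]), array([0.0689, 0.0339])]
case [ 0.67749709 -0.0959092 ] [ 0.0421 -0.1103] [-0.7 -1.2  0.6  1.  -0.5 -1.   0.6  1. ]
```

The margins are good: the carton is at least 20 mm inside the line on every side, and the case's edge is 72 mm from the centre line against the outline's outer edge at 61 mm. Handing in.

```bash
python3 -c "
from plant import *
print(sign_off(), get_state()['time'])"
```

```text
the job is handed in; nothing more can be done
the job is handed in; nothing more can be done
```

The carton now lies flat on its broad side inside the outline, and the denture case stands clear of it. I handed the job in after about 16 s of the 45 s allowed. The hand-in gives no verdict.

- **Case:** I slid it about 110 mm towards the place's -y side with half-open fingertips. It stayed upright and ended about 11 mm beyond the outer edge of the line.
- **Carton:** I tipped the one nearest the base with a slow push near its top. It ended about 20 mm or more inside the line on every side, turned less than 2° from the outline.
- **Other things:** the vial, clipper, floss, holder and pump were found within a few mm of where they started.
- **Checks that disagreed or were weak:**
    - The network's case position differed from my own fit by about 7–8 mm across the outline (-102 to -103 mm against -110 mm). It reports the visible surface, so I trusted the fit, and the case is clear on either figure.
    - At the end, the tumbler was seen only in the side camera and the clipper only in the scene camera. Both were unmoved there.

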